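# Walk the lamp power unit home in its table frame and lock it in

### The arm

A 6-joint arm with a two-finger parallel gripper is mounted at the origin on a cart in front of the work surface, level with it; the furniture and walls round the work are solid. World frame = base frame: x ahead of the robot, y to its left, z up, the work surface at z = 0. Lengths are in m, angles in rad, forces in N, time in s.
With the tool pointing down it reaches from about 0.25 to 0.775 m from the base axis. Payload 4 kg.
Tool frame: the origin (TCP) lies where the fingers leave the gripper's body, on its centre line; the fingertips stand 97 mm ahead of it and the grasp point (between the pads) lies 78 mm ahead of it; z points along the fingers, y is the line along which they close (so a half turn about z gives the same grasp; the last joint's range is limited). The gripper opens to 94 mm and grips with 3 to 60 N. Pads are 16 mm wide; open, the fingers measure 119 mm over their backs; the gripper's body (75 mm by 177 mm) begins 78 mm behind the grasp point.
Start: joints at [-1.451, 0.087, 1.371, -0, 1.684, -0.103], TCP at [0.122, -0.536, 0.303] pointing down, gripper open.
Joint ranges: [-3.1, 3.1], [-0.76, 2.03], [0.27, 2.55], [-1.08, 4.22], [0.17, 2.65], [-2.57, 2.57]. Speed limits (rad/s): [2.79, 2.79, 3.14, 3.14, 3.14, 3.14].

### API

Orientations are given as [roll, pitch, yaw] about the fixed x, y, z axes, in that order (R = Rz(yaw) Ry(pitch) Rx(roll)).
In Python, from bench import robot, eyes gives the robot as it stands. The module is installed in compiled form; this text tells all that it offers.
- The arm moves only by the tool carry_out, never from a script. Its argument "deltas" is a list of rows, each an object of numbers: "dx", "dy", "dz": the shift along the tool's x, y, z each as a share of 0.02 m, from -1 to 1; "wx", "wy", "wz": the turn, a rotation vector about the tool's x, y, z each as a share of 0.12 rad, from -1 to 1; "gripper": the closure in counts, from 0 (fully open) to 255 (shut). In form: [{"dx": .., "dy": .., "dz": .., "wx": .., "wy": .., "wz": .., "gripper": ..}, ...]. A call has 1 to 20 rows; each row shifts and turns the commanded pose from where the row before left it, along the tool's axes as they then stand; what a row does not reach is not made up. A row lasts 1/12 s, in which the tool goes at most 41.7 mm and 7.16 degrees, less where a joint would pass 70% of its speed; a pose out of reach is approached as far as the arm can. A call with a number of a shift or a turn outside -1 to 1 is refused whole. A call with a gripper value outside its range is refused whole. The fingers move at their own pace and stop on an object; the grip force is fixed at half the most. Time passes only in rows, so rows that do not move let the fingers close. It gives the time, the measured TCP pose, the force, the opening and the grip force at its end, in the units of the state.
- robot.get_obs(): the state, without advancing time (a new reading comes with each control period).
- eyes.snapshot(name): name is "scene" or "top" or "wrist"; returns the picture (400x640x3 uint8, red, green, blue); there is no depth.
- eyes.get_calibration(name): a dict with "fovy" (degrees; the focal length in pixels is half the picture's height over the tangent of half this angle, whatever the lens; pixels are square), "cx", "cy" (the principal point, pixels), "k1" (the pictures are not rectified: a ray, as slopes to the right and down, at radius r is drawn at 1 + k1 r^2 times it, then the intrinsics apply), "R" (3x3) and "t" (3): a world point X has camera coordinates R X + t. Camera axes: x right, y down, z forward; pixel columns grow to the right and rows downward; lengths in m; the calibration is good to about 2 mm. A picture is of the moment at which its call begins: read the wrist's pose just before it. get_calibration takes no time and is no camera call; for the wrist camera it gives the pose at the moment of the call.
- robot.close_job(): hands the job in; it is judged then, once.
The state is a dict: "time": time; "joint_positions": joint angles; "qvel": joint speeds; "joint_torque": joint torques, N m; "tool_pos": TCP position; "ee_rot": TCP orientation; "wrist_force": force on the tool from outside, world axes, zero at the start; "wrist_torque": the same for the moment, N m; "width": finger opening in m; "finger_force": force on a finger pad.
Only numpy, scipy, OpenCV 4.12 (cv2) and the standard library are available. Lean on these libraries where they do the work, as an engineer would, in place of code of your own. Each camera call takes 0.05 s, during which the arm holds its last target. There are 200 camera calls.

### The job

The heavy power unit for the microscope lamps has been pulled out of its frame on the table. Walk it back in, without lifting it or letting it swing more than about 20 degrees off straight, by small pushes on its two near corners in turn and never on the connectors between them, until it is square and fully home against the back stop. Then push the black keeper knob down, turn it clockwise past its stop for a full quarter turn so that the tongue lies behind the unit, and let it spring up; leave the other things where they are.

Things in the scene. Friction and masses are not known exactly. Their poses are not given: they have to be found in the camera images.
- frame: Fixed aluminium frame on the table, 24 mm high, open to the robot. Origin on the table under the unit's centre when that is home; x into the frame, y left, z up. Back stop face at x = 65 mm; side rails' inner faces at y = +/-100 mm (5 mm clearance a side) from x = -10 to 65 mm, flaring out nearer than that to x = -40, y = +/-117 mm. The keeper post stands at x = -75, y = -160 mm.
- power_unit: Loose heavy grey box, 130 (x) by 190 (y) by 56 mm high, 1.5 to 2.3 kg, flat underside; pushed, it slides and pivots (about 5 to 15 N). Origin at the centre of its underside, x to its far side, y left. Its near side (x = -65 mm) has a 26 mm wide black pad at each corner (y = +/-78 mm), to be pushed. It starts 85 to 120 mm short of home, up to 8 mm sideways and turned up to 9 degrees.
- unit_centre (a point): Centre of the power unit, half-way up (28 mm above its underside); over the frame's origin when home.
- connectors: Three round metal connectors in a row, sticking out 25 mm from the middle of the power unit's near side, spanning y = -44 to +44 mm of the unit, 26 to 48 mm above the table. Fixed to the unit, fragile: not to be touched. Origin at the middle of the row, on the unit's near face.
- keeper (a joint): Turn of the keeper, rad: 0 open, its steel tongue (100 mm long, 12 wide, 46 to 54 mm above the table) points along the frame's -x; grows clockwise from above to 1.57 closed, tongue along the frame's +y, 4 mm behind the near side of the unit if that is home, else it strikes it. Stays where left. Starts at 0 to 0.12. Pressed down less than 7 mm it meets its stop at about 0.29, or going back at 1.28.
- keeper_push (a joint): How far the sprung keeper knob is pushed down, m: 0 up, 0.010 fully down. Spring force about 4 N at the top, 8 N fully down; the tongue goes down with it. After the full quarter turn it springs up by itself and is locked.
- keeper_grip (a point): Middle of the bar grip of the black keeper knob, on the keeper's vertical axis, 84 mm above the table when up. Bar 36 mm long, 12 wide, 24 high (72 to 96 mm above the table), standing on a round skirt of 38 mm diameter (top at 72 mm) on which fingertips may press. x axis along the bar, away from the tongue: the frame's +x when open, its -y when closed.
- gate_lip (a point): Top of the fixed steel gate beside the keeper post (its safety stop): a lip 32 mm wide, 40 to 60 mm from the keeper's axis on the side away from robot and unit, 47 to 58 mm above the table; the keeper's 52 mm tail passes under it when the knob is pushed down.
- marker: Bystander: marker pen, 135 mm long, lying on the table. Leave alone.
- petri_dish_3: Bystander: clear petri dish, 90 mm across, 14 mm high. Leave alone.
- petri_dish_4: Bystander: clear petri dish, 60 mm across, 14 mm high. Leave alone.

How it is judged:
On the way, in this order (a step that is already met when the one before it is completed fails the run):
1. the power unit is square and fully home against the back stop, while the keeper is still open (x of unit_centre in the frame of frame above -0.006 m and y of unit_centre in the frame of frame between -0.009 and 0.009 m and angle between the x axis of power_unit and the x axis of frame, either way round below 0.06 rad and value of joint keeper below 0.35 rad), for 0.2 s.
2. the keeper knob is pushed down and on its way past the stop (value of joint keeper_push above 0.005 m and value of joint keeper above 0.45 rad), for 0.05 s.
At the end, for the whole second after the job is handed in: The power unit stands flat, at rest and released, within 6 mm of the back stop (and within 9 mm sideways, by the rails) and square to the frame within 0.06 rad; the keeper is turned at least 1.3 rad and its knob is back up within 2 mm (x of unit_centre in the frame of frame above -0.006 m and y of unit_centre in the frame of frame between -0.009 and 0.009 m and angle between the x axis of power_unit and the x axis of frame, either way round below 0.06 rad and value of joint keeper above 1.3 rad and value of joint keeper_push below 0.002 m and linear speed of power_unit below 0.01 m/s and angle between power_unit's own z axis and vertical below 0.03 rad); the robot touches nothing.
It fails at once if the connectors are pushed or knocked (contact force between any of the fingers, the arm and connectors above 2 N).
It fails at once if the power unit swings more than 0.35 rad (20 degrees) away from the frame's direction (angle between the x axis of power_unit and the x axis of frame, either way round above 0.35 rad).
It fails at once if the power unit is lifted or tipped (height (world z) of power_unit above 0.012 m or angle between power_unit's own z axis and vertical above 0.1 rad).
It fails at once if a bystander (petri dish or marker) is moved more than 20 mm (distance of any of petri_dish_3, petri_dish_4, marker from where it was at the start of the episode above 0.02 m).
It also fails if it takes over 72 s, if anything falls off the work surface, if the arm or the gripper's body presses on something with over 40 N, if the wrist force passes 120 N, or if a joint passes its speed limit or range.

## Working session

There is one attempt and no reset: what is moved stays moved. The work goes in short steps, Python scripts to look and compute and a tool call to move; the robot and the scene stay as the last step left them, time stands still between calls to the robot, and variables do not carry over. Pictures are saved under pics/ and viewed, at most 10 in all, crops included, and the job is handed in when it is done.

Besides the shell and the picture viewer there is one more tool, called after "Call:" by a JSON object that holds its "name" and its "arguments", one argument or row to a line. carry_out: Moves the arm, as the interface text tells. Shift numbers are shares of 0.02 m and turn numbers shares of 0.12 rad, none past 1 either way. Its arguments: {"type":"object","properties":{"deltas":{"type":"array","items":{"type":"object","properties":{"dx":{"type":"number"},"dy":{"type":"number"},"dz":{"type":"number"},"wx":{"type":"number"},"wy":{"type":"number"},"wz":{"type":"number"},"gripper":{"type":"number"}}}}},"required":["deltas"]}

```bash
mkdir -p pics
cat > h.py <<'E'
import numpy as np, cv2
from bench import robot, eyes
def snap(cam,fn,crop=None,scale=1):
    im=eyes.snapshot(cam); im=cv2.cvtColor(im,cv2.COLOR_RGB2BGR)
    cv2.imwrite('pics/full_'+fn,im)
    if crop: x0,y0,x1,y1=crop; im=im[y0:y1,x0:x1]
    if scale!=1: im=cv2.resize(im,None,fx=scale,fy=scale,interpolation=cv2.INTER_CUBIC)
    cv2.imwrite('pics/'+fn,im)
def pix2w(c,uv,z):
    f=200/np.tan(np.radians(c['fovy'])/2)
    uv=np.atleast_2d(np.array(uv,float)); K=np.array([[f,0,c['cx']],[0,f,c['cy']],[0,0,1]])
    p=cv2.undistortPoints(uv[:,None],K,np.array([c['k1'],0,0,0.]))[:,0]
    R=np.array(c['R']);t=np.array(c['t']);o=-R.T@t
    d=np.c_[p,np.ones(len(p))]@R
    z=np.broadcast_to(z,len(p))
    return o+d*((z-o[2])/d[:,2])[:,None]
def w2pix(c,X):
    f=200/np.tan(np.radians(c['fovy'])/2)
    K=np.array([[f,0,c['cx']],[0,f,c['cy']],[0,0,1]])
    return cv2.projectPoints(np.atleast_2d(np.array(X,float)),cv2.Rodrigues(np.array(c['R']))[0],np.array(c['t'],float),K,np.array([c['k1'],0,0,0.]))[0][:,0]
E
python3 - <<'E'
from h import *
snap('top','top1.png',None,1.25); snap('scene','scene1.png',None,1.25)
o=robot.get_obs(); print(o)
for n in('top','scene'):
    c=eyes.get_calibration(n); print(n,c)
E
```

```text
{'time': 0.1, 'joint_positions': array([-1.45111701e+00,  8.78835868e-02,  1.37208090e+00, -6.16358462e-07,
        1.68358805e+00, -1.03121336e-01]), 'qvel': array([ 0.00073859, -0.00074859, -0.00358102,  0.00014196, -0.00050094,
        0.00093175]), 'joint_torque': array([ 1.68550763e-03, -3.41251624e+01, -3.03301942e+01,  7.18987989e-02,
        3.04580445e-02, -9.91011348e-05]), 'tool_pos': array([ 0.12147757, -0.5361148 ,  0.30163094]), 'ee_rot': array([-3.13964312e+00, -2.01138096e-04,  2.22800385e-01]), 'wrist_force': array([ 0.19410337, -0.1207563 , -1.27879104]), 'wrist_torque': array([0.02002853, 0.01344376, 0.00708117]), 'finger_force': 0.0, 'width': 0.09358370309640064}
top {'fovy': 48.52864046554376, 'cx': 320.22061257505476, 'cy': 202.40992339426825, 'k1': -0.0945131502957759, 'R': array([[ 0.02385607, -0.99970448,  0.00467274],
       [-0.99750867, -0.02411355, -0.06629466],
       [ 0.06638774, -0.00307957, -0.99778915]]), 't': array([0.21819495, 0.53165583, 1.04526134])}
scene {'fovy': 51.73836822543815, 'cx': 314.3878292135531, 'cy': 201.5260417195801, 'k1': -0.095886587181226, 'R': array([[-0.59892658, -0.80043103,  0.02443598],
       [-0.39847256,  0.27141301, -0.87610193],
       [ 0.69462693, -0.5344578 , -0.48150627]]), 't': array([0.48749532, 0.21888173, 0.80017024])}
```

View pics/top1.png

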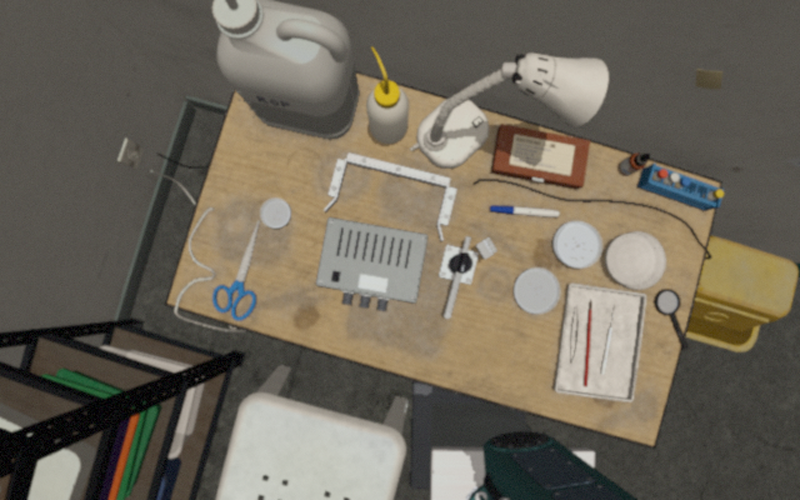

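View pics/scene1.png

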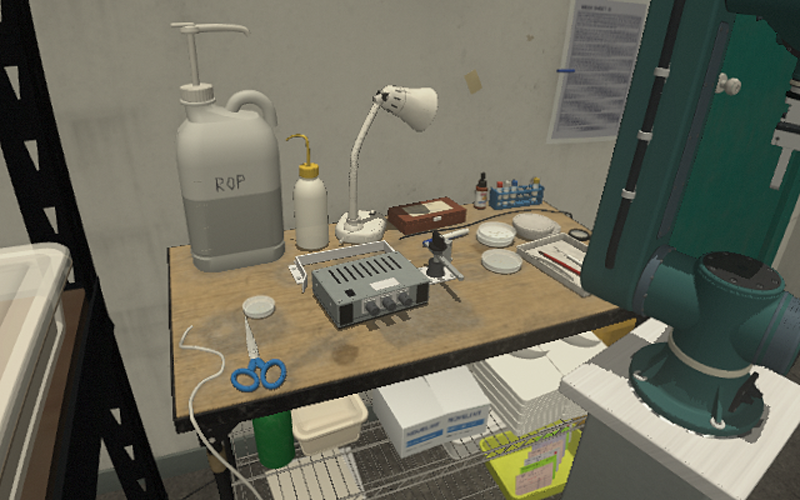

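The top view shows the unit at about (372,260), the frame behind it at (390,190), and the keeper at (460,263), all in scaled pixels. I'll enlarge the saved picture.

Run:
```python
from h import *
im=cv2.imread('pics/full_top1.png')[115:265,245:445]
cv2.imwrite('pics/top1z.png',cv2.resize(im,None,fx=4,fy=4,interpolation=cv2.INTER_CUBIC))
c=eyes.get_calibration('top'); print(w2pix(c,[[0,0,0],[.5,0,0],[.5,.3,0]]))
```

```text
[[410.19283925 421.63708339]
 [414.47978714 215.88649038]
 [291.49729319 212.97406161]]
```

View pics/top1z.png

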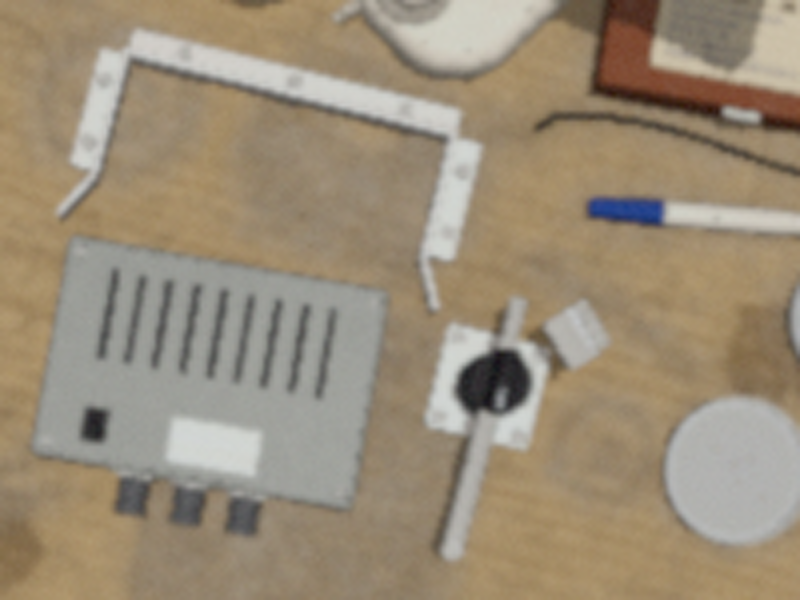

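```bash
cat > fit.py <<'E'
from h import *
from scipy.optimize import least_squares
def fit(c,model,px,g=(0.6,0.1,0)):
    model=np.array(model,float);px=np.array(px,float)
    def P(p):
        C,S=np.cos(p[2]),np.sin(p[2])
        return np.c_[p[0]+C*model[:,0]-S*model[:,1],p[1]+S*model[:,0]+C*model[:,1],model[:,2]]
    s=least_squares(lambda p:(w2pix(c,P(p))-px).ravel(),g,x_scale=[.1,.1,.1])
    return s.x,s.fun.reshape(-1,2)
E
python3 - <<'E'
from fit import *
c=eyes.get_calibration('top')
z=lambda L:(np.array(L)+.5)/4-.5+[245,115]
np.set_printoptions(precision=4,suppress=True)
h=.024
fr=fit(c,[[.065,.1,h],[.065,-.1,h],[-.01,.1,h],[-.01,-.1,h],[-.04,.117,h],[-.04,-.117,h]],z([[130,62],[449,137],[99,168],[421,258],[61,214],[434,308]]))
un=fit(c,[[.065,.095,.056],[.065,-.095,.056],[-.065,-.095,.056],[-.065,.095,.056]],z([[74,237],[387,292],[352,508],[33,453]]))
print(fr,un)
f,u=fr[0],un[0]
R=np.array([[np.cos(f[2]),-np.sin(f[2])],[np.sin(f[2]),np.cos(f[2])]])
print('unit in frame',R.T@(u[:2]-f[:2]),u[2]-f[2])
k=f[:2]+R@[-.075,-.16]; print('keeper',k, w2pix(c,[[*k,.096],[*k,.072],[*k,0]]))
print('knob skirt ctr',pix2w(c,z([[494,382]]),.072))
print('tongue',pix2w(c,z([[452,552]]),.054),pix2w(c,z([[517,302]]),.05))
for n,p in dict(L=[-.065,.078],R=[-.065,-.078]).items():
    C,S=np.cos(u[2]),np.sin(u[2]); print(n,u[0]+C*p[0]-S*p[1],u[1]+S*p[0]+C*p[1])
E
```

```text
(array([ 0.6167,  0.2565, -0.2278]), array([[-0.0366, -1.873 ],
       [ 0.618 , -0.2089],
       [-0.3288,  1.3945],
       [ 0.0277, -0.4566],
       [-0.8976,  0.1649],
       [ 0.6135,  0.9216]])) (array([ 0.5104,  0.2832, -0.1478]), array([[-1.1027, -0.8172],
       [ 1.3988, -0.6304],
       [ 0.6531,  0.93  ],
       [-0.9588,  0.4682]]))
unit in frame [-0.1096  0.002 ] 0.07998968726663652
keeper [0.5075 0.1176] [[371.2583 209.724 ]
 [369.9978 210.2508]
 [366.551  211.691 ]]
knob skirt ctr [[0.5077 0.1219 0.072 ]]
tongue [[0.4102 0.1423 0.054 ]] [[0.5558 0.1067 0.05  ]]
L 0.4575611252607662 0.36996829672929005
R 0.43458888975936316 0.2156689889017172
```

Call:
{"name": "carry_out", "arguments": {
  "deltas": [
    {"wz": -1,"gripper": 255},
    {"wz": -1,"gripper": 255},
    {"wz": -1,"gripper": 255},
    {"wz": -1,"gripper": 255},
    {"wz": -1,"gripper": 255},
    {"wz": -1,"gripper": 255},
    {"wz": -1,"gripper": 255},
    {"wz": -1,"gripper": 255},
    {"wz": -1,"gripper": 255},
    {"wz": -0.33,"gripper": 255},
    {"dx": 1,"dy": 1,"gripper": 255},
    {"dx": 1,"dy": 1,"gripper": 255},
    {"dx": 1,"dy": 1,"gripper": 255},
    {"dx": 1,"dy": 1,"gripper": 255},
    {"dx": 1,"dy": 1,"gripper": 255},
    {"dx": 1,"gripper": 255},
    {"dx": 1,"gripper": 255},
    {"dx": 1,"gripper": 255},
    {"dx": 1,"gripper": 255},
    {"dx": 1,"gripper": 255}
  ]
}}

```text
invalid input
```

```bash
cat > st.py <<'E'
from h import *
F=np.array([0.6167,0.2565]); A=-0.2278
def st():
    np.set_printoptions(precision=4,suppress=True)
    o=robot.get_obs(); d=o['tool_pos'][:2]-F; C,S=np.cos(A),np.sin(A)
    w=o['wrist_force']
    print('t %.2f frame xy %.4f %.4f tipz %.4f'%(o['time'],C*d[0]+S*d[1],-S*d[0]+C*d[1],o['tool_pos'][2]-.097),'rpy',o['ee_rot'],'F fr %.1f %.1f %.1f'%(C*w[0]+S*w[1],-S*w[0]+C*w[1],w[2]),'w',o['width'])
if __name__=='__main__': st()
E
python3 st.py
```

```text
t 0.10 frame xy -0.3034 -0.8840 tipz 0.2046 rpy [-3.1396 -0.0002  0.2228] F fr 0.2 -0.1 -1.3 w 0.09358370309640064
```

Call:
{"name": "carry_out", "arguments": {
  "deltas": [
    {"dx": 0,"dy": 0,"dz": 0,"wx": 0,"wy": 0,"wz": -1,"gripper": 255},
    {"dx": 0,"dy": 0,"dz": 0,"wx": 0,"wy": 0,"wz": -1,"gripper": 255},
    {"dx": 0,"dy": 0,"dz": 0,"wx": 0,"wy": 0,"wz": -1,"gripper": 255},
    {"dx": 0,"dy": 0,"dz": 0,"wx": 0,"wy": 0,"wz": -1,"gripper": 255},
    {"dx": 0,"dy": 0,"dz": 0,"wx": 0,"wy": 0,"wz": -1,"gripper": 255},
    {"dx": 0,"dy": 0,"dz": 0,"wx": 0,"wy": 0,"wz": -1,"gripper": 255},
    {"dx": 0,"dy": 0,"dz": 0,"wx": 0,"wy": 0,"wz": -1,"gripper": 255},
    {"dx": 0,"dy": 0,"dz": 0,"wx": 0,"wy": 0,"wz": -1,"gripper": 255},
    {"dx": 0,"dy": 0,"dz": 0,"wx": 0,"wy": 0,"wz": -1,"gripper": 255},
    {"dx": 0,"dy": 0,"dz": 0,"wx": 0,"wy": 0,"wz": -0.33,"gripper": 255},
    {"dx": 1,"dy": 1,"dz": 0,"wx": 0,"wy": 0,"wz": 0,"gripper": 255},
    {"dx": 1,"dy": 1,"dz": 0,"wx": 0,"wy": 0,"wz": 0,"gripper": 255},
    {"dx": 1,"dy": 1,"dz": 0,"wx": 0,"wy": 0,"wz": 0,"gripper": 255},
    {"dx": 1,"dy": 1,"dz": 0,"wx": 0,"wy": 0,"wz": 0,"gripper": 255},
    {"dx": 1,"dy": 1,"dz": 0,"wx": 0,"wy": 0,"wz": 0,"gripper": 255},
    {"dx": 1,"dy": 0,"dz": 0,"wx": 0,"wy": 0,"wz": 0,"gripper": 255},
    {"dx": 1,"dy": 0,"dz": 0,"wx": 0,"wy": 0,"wz": 0,"gripper": 255},
    {"dx": 1,"dy": 0,"dz": 0,"wx": 0,"wy": 0,"wz": 0,"gripper": 255}
  ]
}}

```text
time: 1.6
tool_pos: [0.2556, -0.402, 0.3019]
ee_rot: [-3.141, -0.001, 1.343]
wrist_force: [-0.0, -0.1, 0.2]
width: 0.0005
finger_force: 0.0
```

```bash
python3 st.py
```

```text
t 1.60 frame xy -0.2031 -0.7230 tipz 0.2049 rpy [-3.1406 -0.0012  1.3431] F fr 0.0 -0.1 0.2 w 0.0004921087738506176
```

Call:
{"name": "carry_out", "arguments": {
  "deltas": [
    {"dx": 1,"dy": 0,"dz": 0,"wx": 0,"wy": 0,"wz": 0,"gripper": 255},
    {"dx": 1,"dy": 0,"dz": 0,"wx": 0,"wy": 0,"wz": 0,"gripper": 255},
    {"dx": 1,"dy": 0,"dz": 0,"wx": 0,"wy": 0,"wz": 0,"gripper": 255},
    {"dx": 1,"dy": 0,"dz": 0,"wx": 0,"wy": 0,"wz": 0,"gripper": 255},
    {"dx": 1,"dy": 0,"dz": 0,"wx": 0,"wy": 0,"wz": 0,"gripper": 255},
    {"dx": 1,"dy": 0,"dz": 0,"wx": 0,"wy": 0,"wz": 0,"gripper": 255},
    {"dx": 1,"dy": 0,"dz": 0,"wx": 0,"wy": 0,"wz": 0,"gripper": 255},
    {"dx": 1,"dy": 0,"dz": 0,"wx": 0,"wy": 0,"wz": 0,"gripper": 255},
    {"dx": 1,"dy": 0,"dz": 0,"wx": 0,"wy": 0,"wz": 0,"gripper": 255},
    {"dx": 1,"dy": 0,"dz": 0,"wx": 0,"wy": 0,"wz": 0,"gripper": 255},
    {"dx": 1,"dy": 0,"dz": 0,"wx": 0,"wy": 0,"wz": 0,"gripper": 255},
    {"dx": 1,"dy": 0,"dz": 0,"wx": 0,"wy": 0,"wz": 0,"gripper": 255},
    {"dx": 1,"dy": 0,"dz": 0,"wx": 0,"wy": 0,"wz": 0,"gripper": 255},
    {"dx": 1,"dy": 0,"dz": 0,"wx": 0,"wy": 0,"wz": 0,"gripper": 255},
    {"dx": 1,"dy": 0,"dz": 0,"wx": 0,"wy": 0,"wz": 0,"gripper": 255},
    {"dx": 1,"dy": 0,"dz": 0,"wx": 0,"wy": 0,"wz": 0,"gripper": 255},
    {"dx": 1,"dy": 0,"dz": 0,"wx": 0,"wy": 0,"wz": 0,"gripper": 255},
    {"dx": 1,"dy": 0,"dz": 0,"wx": 0,"wy": 0,"wz": 0,"gripper": 255},
    {"dx": 1,"dy": 0,"dz": 0,"wx": 0,"wy": 0,"wz": 0,"gripper": 255},
    {"dx": 1,"dy": 0,"dz": 0,"wx": 0,"wy": 0,"wz": 0,"gripper": 255}
  ]
}}

```text
time: 3.27
tool_pos: [0.3455, -0.0125, 0.3023]
ee_rot: [-3.141, 0.0, 1.342]
wrist_force: [-0.5, -0.0, 0.1]
width: 0.0004
finger_force: 0.0
```

Call:
{"name": "carry_out", "arguments": {
  "deltas": [
    {"dx": 1,"dy": 0,"dz": 0,"wx": 0,"wy": 0,"wz": 0,"gripper": 255},
    {"dx": 1,"dy": 0,"dz": 0,"wx": 0,"wy": 0,"wz": 0,"gripper": 255},
    {"dx": 1,"dy": 0,"dz": 0,"wx": 0,"wy": 0,"wz": 0,"gripper": 255},
    {"dx": 1,"dy": 0,"dz": 0,"wx": 0,"wy": 0,"wz": 0,"gripper": 255},
    {"dx": 1,"dy": -1,"dz": 0,"wx": 0,"wy": 0,"wz": 0,"gripper": 255},
    {"dx": 1,"dy": -1,"dz": 0,"wx": 0,"wy": 0,"wz": 0,"gripper": 255},
    {"dx": 1,"dy": 0,"dz": 0,"wx": 0,"wy": 0,"wz": 0,"gripper": 255},
    {"dx": 1,"dy": 0,"dz": 0,"wx": 0,"wy": 0,"wz": 0,"gripper": 255},
    {"dx": 1,"dy": 0,"dz": 0,"wx": 0,"wy": 0,"wz": 0,"gripper": 255},
    {"dx": 1,"dy": 0,"dz": 0,"wx": 0,"wy": 0,"wz": 0,"gripper": 255},
    {"dx": 1,"dy": 0,"dz": 0,"wx": 0,"wy": 0,"wz": 0,"gripper": 255},
    {"dx": 1,"dy": 0,"dz": 0,"wx": 0,"wy": 0,"wz": 0,"gripper": 255},
    {"dx": 1,"dy": 0,"dz": 0,"wx": 0,"wy": 0,"wz": 0,"gripper": 255},
    {"dx": 1,"dy": 0,"dz": 0,"wx": 0,"wy": 0,"wz": 0,"gripper": 255},
    {"dx": 1,"dy": 0,"dz": 1,"wx": 0,"wy": 0,"wz": 0,"gripper": 255},
    {"dx": 1,"dy": 0,"dz": 1,"wx": 0,"wy": 0,"wz": 0,"gripper": 255},
    {"dx": 1,"dy": 0,"dz": 1,"wx": 0,"wy": 0,"wz": 0,"gripper": 255},
    {"dx": 1,"dy": 0,"dz": 1,"wx": 0,"wy": 0,"wz": 0,"gripper": 255},
    {"dx": 1,"dy": 0,"dz": 1,"wx": 0,"wy": 0,"wz": 0,"gripper": 255},
    {"dx": 1,"dy": 0,"dz": 1,"wx": 0,"wy": 0,"wz": 0,"gripper": 255}
  ]
}}

```text
time: 4.93
tool_pos: [0.3971, 0.3858, 0.181]
ee_rot: [-3.141, 0.001, 1.343]
wrist_force: [0.7, -0.8, 0.6]
width: 0.0002
finger_force: 0.0
```

Run:
```python
from st import *
st(); snap('wrist','w1.png',None,1.2); c=eyes.get_calibration('wrist'); np.save('c_w1.npy',c,allow_pickle=True); print(-np.array(c['R']).T@c['t'])
```

```text
t 4.93 frame xy -0.2431 0.0764 tipz 0.0840 rpy [-3.1409  0.001   1.3425] F fr 0.8 -0.6 0.6 w 0.00020720360088338134
[0.4153 0.4623 0.2567]
```

View pics/w1.png

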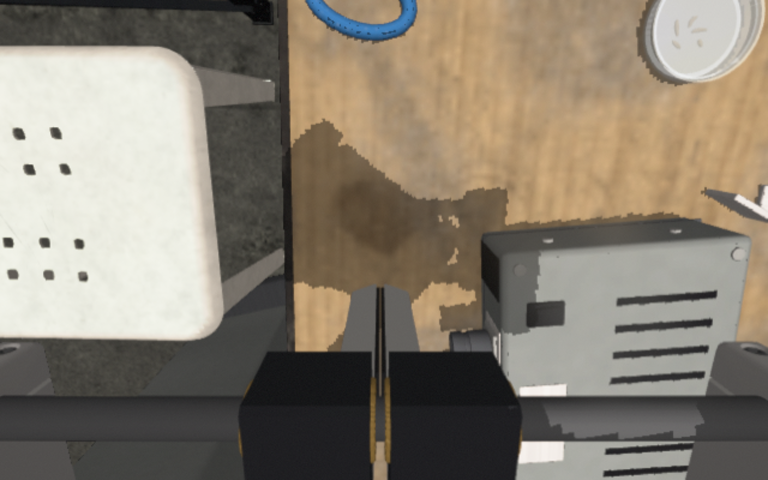

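The wrist view shows the unit's near-left top corner at (483,237) and the far-left one at (750,237), with the leftmost connector at (470,345), all in scaled pixels. I'll check these against the fit.

Run:
```python
from st import *
c=np.load('c_w1.npy',allow_pickle=True).item()
P=pix2w(c,(np.array([[484,238],[750,238]])+.5)/1.2-.5,.056)[:,:2]-F
C,S=np.cos(A),np.sin(A); print(np.c_[C*P[:,0]+S*P[:,1],-S*P[:,0]+C*P[:,1]])
u=np.array([-.1096,.002]);a=.08
for p in([-.065,.095],[.065,.095]): print(u+[np.cos(a)*p[0]-np.sin(a)*p[1],np.sin(a)*p[0]+np.cos(a)*p[1]])
```

```text
[[-0.19269096  0.10293121]
 [-0.06168874  0.10331297]]
[-0.18198401  0.09150171]
[-0.05239979  0.10189062]
```

Run:
```python
from st import *
c=np.load('c_w1.npy',allow_pickle=True).item()
C,S=np.cos(A),np.sin(A);R=np.array([[C,-S],[S,C]])
u=np.array([-.1096,.002]);a=.08; Ra=np.array([[np.cos(a),-np.sin(a)],[np.sin(a),np.cos(a)]])
for p in([-.065,.095,0],[-.065,.095,.056],[.065,.095,0],[.065,.095,.056],[-.09,.044,.037]):
    w=F+R@(u+Ra@p[:2]); print(p,w2pix(c,[*w,p[2]])*1.2)
P=pix2w(c,(np.array([[483,234],[690,220]])+.5)/1.2-.5,0)[:,:2]-F; print(P@R)
```

```text
[-0.065, 0.095, 0] [[479.05936107 233.09526793]]
[-0.065, 0.095, 0.056] [[503.78100917 260.07596711]]
[0.065, 0.095, 0] [[688.66138681 217.44983712]]
[0.065, 0.095, 0.056] [[767.98165078 240.74324811]]
[-0.09, 0.044, 0.037] [[451.17413115 337.21066926]]
[[-0.17953776  0.09098732]
 [-0.05132123  0.10033863]]
```

Call:
{"name": "carry_out", "arguments": {
  "deltas": [
    {"dx": 0,"dy": 0,"dz": 1,"wx": 0,"wy": 0,"wz": 0,"gripper": 255},
    {"dx": 0,"dy": 0,"dz": 1,"wx": 0,"wy": 0,"wz": 0,"gripper": 255},
    {"dx": 0,"dy": 0,"dz": 1,"wx": 0,"wy": 0,"wz": 0,"gripper": 255},
    {"dx": 0,"dy": 0.5,"dz": 0.2,"wx": 0,"wy": 0,"wz": 0,"gripper": 255},
    {"dx": 0,"dy": 1,"dz": 0,"wx": 0,"wy": 0,"wz": 0,"gripper": 255},
    {"dx": 0,"dy": 0.5,"dz": 0,"wx": 0,"wy": 0,"wz": 0,"gripper": 255},
    {"dx": 0,"dy": 0.5,"dz": 0,"wx": 0,"wy": 0,"wz": 0,"gripper": 255},
    {"dx": 0,"dy": 0.5,"dz": 0,"wx": 0,"wy": 0,"wz": 0,"gripper": 255},
    {"dx": 0,"dy": 0.5,"dz": 0,"wx": 0,"wy": 0,"wz": 0,"gripper": 255},
    {"dx": 0,"dy": 0.2,"dz": 0,"wx": 0,"wy": 0,"wz": 0,"gripper": 255},
    {"dx": 0,"dy": 0,"dz": 0,"wx": 0,"wy": 0,"wz": 0,"gripper": 255}
  ]
}}

```text
time: 5.9
tool_pos: [0.4696, 0.3694, 0.1196]
ee_rot: [-3.139, -0.003, 1.342]
wrist_force: [-2.3, 2.9, 0.2]
width: 0.0005
finger_force: 1.7
```

Run:
```python
from st import *
st(); snap('top','top2.png',(245,115,445,265),3)
```

```text
t 5.90 frame xy -0.1688 0.0768 tipz 0.0226 rpy [-3.1393 -0.0032  1.3418] F fr -2.9 2.3 0.2 w 0.0004652707930880221
```

View pics/top2.png

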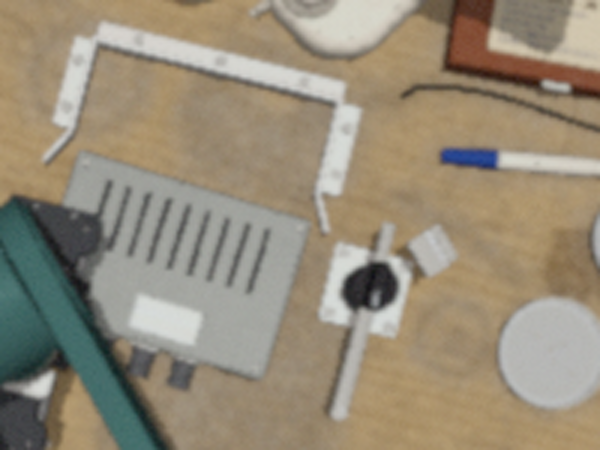

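The arm hides the near-left corner. The visible unit corners are far-left (83,152), far-right (307,222) and near-right (261,378), in the 3x crop.

```bash
cat > uf.py <<'E'
from fit import *
from st import F,A
def uf(px,idx,s=3):
    M=np.array([[.065,.095,.056],[.065,-.095,.056],[-.065,-.095,.056],[-.065,.095,.056]])[idx]
    p,r=fit(eyes.get_calibration('top'),M,(np.array(px)+.5)/s-.5+[245,115],(.55,.27,-.2))
    C,S=np.cos(A),np.sin(A);d=p[:2]-F; x,y,a=C*d[0]+S*d[1],-S*d[0]+C*d[1],p[2]-A
    print('unit',x,y,a,'res',np.abs(r).max())
    for s in(1,-1): print('pad',s,x+np.cos(a)*-.065-np.sin(a)*.078*s,y+np.sin(a)*-.065+np.cos(a)*.078*s)
E
python3 -c "
from uf import *
uf([[83,152],[307,222],[261,378]],[0,1,2])"
```

```text
unit -0.09705113138552363 -0.003157429766428483 -0.04958158503211407 res 1.9579259754798386
pad 1 -0.15810547262828667 0.0779681975988637
pad -1 -0.16583703119285376 -0.07784009166124811
```

Call:
{"name": "carry_out", "arguments": {
  "deltas": [
    {"dx": 0,"dy": -1,"dz": 0,"wx": 0,"wy": 0,"wz": 0,"gripper": 255},
    {"dx": 0,"dy": -1,"dz": 0,"wx": 0,"wy": 0,"wz": 0,"gripper": 255},
    {"dx": 0,"dy": -1,"dz": 0,"wx": 0,"wy": 0,"wz": 0,"gripper": 255},
    {"dx": -0.5,"dy": -0.3,"dz": 0,"wx": 0,"wy": 0,"wz": 0,"gripper": 255},
    {"dx": -1,"dy": 0,"dz": 0,"wx": 0,"wy": 0,"wz": 0,"gripper": 255},
    {"dx": -1,"dy": 0,"dz": 0,"wx": 0,"wy": 0,"wz": 0,"gripper": 255},
    {"dx": -1,"dy": 0,"dz": 0,"wx": 0,"wy": 0,"wz": 0,"gripper": 255},
    {"dx": -1,"dy": 0,"dz": 0,"wx": 0,"wy": 0,"wz": 0,"gripper": 255},
    {"dx": -1,"dy": 0,"dz": 0,"wx": 0,"wy": 0,"wz": 0,"gripper": 255},
    {"dx": -1,"dy": 0,"dz": 0,"wx": 0,"wy": 0,"wz": 0,"gripper": 255},
    {"dx": -1,"dy": 0,"dz": 0,"wx": 0,"wy": 0,"wz": 0,"gripper": 255},
    {"dx": -0.3,"dy": 0.5,"dz": 0,"wx": 0,"wy": 0,"wz": 0,"gripper": 255},
    {"dx": 0,"dy": 1,"dz": 0,"wx": 0,"wy": 0,"wz": 0,"gripper": 255},
    {"dx": 0,"dy": 0.75,"dz": 0,"wx": 0,"wy": 0,"wz": 0,"gripper": 255},
    {"dx": 0,"dy": 0.5,"dz": 0,"wx": 0,"wy": 0,"wz": 0,"gripper": 255},
    {"dx": 0,"dy": 0.5,"dz": 0,"wx": 0,"wy": 0,"wz": 0,"gripper": 255},
    {"dx": 0,"dy": 0.5,"dz": 0,"wx": 0,"wy": 0,"wz": 0,"gripper": 255},
    {"dx": 0,"dy": 0.5,"dz": 0,"wx": 0,"wy": 0,"wz": 0,"gripper": 255},
    {"dx": 0,"dy": 0,"dz": 0,"wx": 0,"wy": 0,"wz": 0,"gripper": 255}
  ]
}}

```text
time: 7.53
tool_pos: [0.4524, 0.2112, 0.118]
ee_rot: [-3.137, 0.004, 1.342]
wrist_force: [-3.4, -1.5, 0.4]
width: 0.0005
finger_force: 1.4
```

```bash
python3 st.py
```

```text
t 7.53 frame xy -0.1498 -0.0812 tipz 0.0210 rpy [-3.1374  0.0035  1.342 ] F fr -3.0 -2.2 0.4 w 0.0004725654634632389
```

Call:
{"name": "carry_out", "arguments": {
  "deltas": [
    {"dx": 0,"dy": -1,"dz": 0,"wx": 0,"wy": 0,"wz": 0,"gripper": 255},
    {"dx": 0,"dy": -1,"dz": 0,"wx": 0,"wy": 0,"wz": 0,"gripper": 255},
    {"dx": 0,"dy": -1,"dz": 0,"wx": 0,"wy": 0,"wz": 0,"gripper": 255},
    {"dx": 0.5,"dy": -1,"dz": 0,"wx": 0,"wy": 0,"wz": 0,"gripper": 255},
    {"dx": 1,"dy": 0,"dz": 0,"wx": 0,"wy": 0,"wz": 0,"gripper": 255},
    {"dx": 1,"dy": 0,"dz": 0,"wx": 0,"wy": 0,"wz": 0,"gripper": 255},
    {"dx": 1,"dy": 0,"dz": 0,"wx": 0,"wy": 0,"wz": 0,"gripper": 255},
    {"dx": 1,"dy": 0,"dz": 0,"wx": 0,"wy": 0,"wz": 0,"gripper": 255},
    {"dx": 1,"dy": 0,"dz": 0,"wx": 0,"wy": 0,"wz": 0,"gripper": 255},
    {"dx": 1,"dy": 0,"dz": 0,"wx": 0,"wy": 0,"wz": 0,"gripper": 255},
    {"dx": 1,"dy": 0,"dz": 0,"wx": 0,"wy": 0,"wz": 0,"gripper": 255},
    {"dx": 0.4,"dy": 0.5,"dz": 0,"wx": 0,"wy": 0,"wz": 0,"gripper": 255},
    {"dx": 0,"dy": 1,"dz": 0,"wx": 0,"wy": 0,"wz": 0,"gripper": 255},
    {"dx": 0,"dy": 0.7,"dz": 0,"wx": 0,"wy": 0,"wz": 0,"gripper": 255},
    {"dx": 0,"dy": 0.6,"dz": 0,"wx": 0,"wy": 0,"wz": 0,"gripper": 255},
    {"dx": 0,"dy": 0.6,"dz": 0,"wx": 0,"wy": 0,"wz": 0,"gripper": 255},
    {"dx": 0,"dy": 0.6,"dz": 0,"wx": 0,"wy": 0,"wz": 0,"gripper": 255},
    {"dx": 0,"dy": 0.6,"dz": 0,"wx": 0,"wy": 0,"wz": 0,"gripper": 255},
    {"dx": 0,"dy": 0.4,"dz": 0,"wx": 0,"wy": 0,"wz": 0,"gripper": 255},
    {"dx": 0,"dy": 0,"dz": 0,"wx": 0,"wy": 0,"wz": 0,"gripper": 255}
  ]
}}

```text
time: 9.2
tool_pos: [0.5068, 0.3641, 0.1187]
ee_rot: [-3.135, -0.006, 1.342]
wrist_force: [-6.2, 6.6, 2.1]
width: 0.0004
finger_force: 3.6
```

Run:
```python
from st import *
st(); snap('top','top3.png',(245,115,445,265),3)
```

```text
t 9.20 frame xy -0.1313 0.0800 tipz 0.0217 rpy [-3.135  -0.006   1.3421] F fr -7.6 5.0 2.1 w 0.00040032460199265453
```

View pics/top3.png

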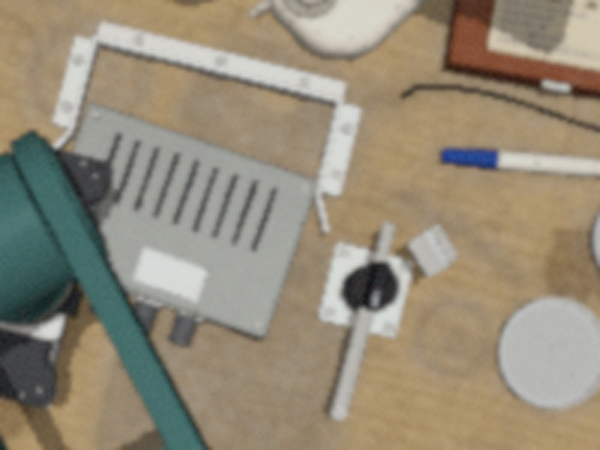

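Unit corners in the 3x crop are now far-left (91,104), far-right (314,183) and near-right (264,338). The far edge is in the mouth of the frame, close to the right rail.

```bash
python3 -c "
from uf import *
uf([[91,104],[314,183],[264,338]],[0,1,2])"
```

```text
unit -0.06304093641920205 0.0011957437268028167 -0.08249262274373931 res 1.486595392801462
pad 1 -0.12139276893167557 0.08428643900874301
pad -1 -0.1342470275549267 -0.07118306936909476
```

Call:
{"name": "carry_out", "arguments": {
  "deltas": [
    {"dx": 0,"dy": -1,"dz": 0,"wx": 0,"wy": 0,"wz": 0,"gripper": 255},
    {"dx": 0,"dy": -1,"dz": 0,"wx": 0,"wy": 0,"wz": 0,"gripper": 255},
    {"dx": 0,"dy": -1,"dz": 0,"wx": 0,"wy": 0,"wz": 0,"gripper": 255},
    {"dx": -0.5,"dy": -0.7,"dz": 0,"wx": 0,"wy": 0,"wz": 0,"gripper": 255},
    {"dx": -1,"dy": 0,"dz": 0,"wx": 0,"wy": 0,"wz": 0,"gripper": 255},
    {"dx": -1,"dy": 0,"dz": 0,"wx": 0,"wy": 0,"wz": 0,"gripper": 255},
    {"dx": -1,"dy": 0,"dz": 0,"wx": 0,"wy": 0,"wz": 0,"gripper": 255},
    {"dx": -1,"dy": 0,"dz": 0,"wx": 0,"wy": 0,"wz": 0,"gripper": 255},
    {"dx": -1,"dy": 0,"dz": 0,"wx": 0,"wy": 0,"wz": 0,"gripper": 255},
    {"dx": -1,"dy": 0,"dz": 0,"wx": 0,"wy": 0,"wz": 0,"gripper": 255},
    {"dx": -1,"dy": 0,"dz": 0,"wx": 0,"wy": 0,"wz": 0,"gripper": 255},
    {"dx": -0.3,"dy": 0.5,"dz": 0,"wx": 0,"wy": 0,"wz": 0,"gripper": 255},
    {"dx": 0,"dy": 1,"dz": 0,"wx": 0,"wy": 0,"wz": 0,"gripper": 255},
    {"dx": 0,"dy": 0.7,"dz": 0,"wx": 0,"wy": 0,"wz": 0,"gripper": 255},
    {"dx": 0,"dy": 0.5,"dz": 0,"wx": 0,"wy": 0,"wz": 0,"gripper": 255},
    {"dx": 0,"dy": 0.5,"dz": 0,"wx": 0,"wy": 0,"wz": 0,"gripper": 255},
    {"dx": 0,"dy": 0.5,"dz": 0,"wx": 0,"wy": 0,"wz": 0,"gripper": 255},
    {"dx": 0,"dy": 0.5,"dz": 0,"wx": 0,"wy": 0,"wz": 0,"gripper": 255},
    {"dx": 0,"dy": 0.4,"dz": 0,"wx": 0,"wy": 0,"wz": 0,"gripper": 255},
    {"dx": 0,"dy": 0,"dz": 0,"wx": 0,"wy": 0,"wz": 0,"gripper": 255}
  ]
}}

```text
time: 10.92
tool_pos: [0.4858, 0.2035, 0.1162]
ee_rot: [-3.126, 0.01, 1.343]
wrist_force: [-12.1, -6.2, 5.7]
width: 0.0003
finger_force: 6.0
```

```bash
python3 st.py
```

```text
t 10.92 frame xy -0.1155 -0.0812 tipz 0.0192 rpy [-3.1262  0.0102  1.3426] F fr -10.4 -8.8 5.7 w 0.00031747738041639314
```

Call:
{"name": "carry_out", "arguments": {
  "deltas": [
    {"dx": 0,"dy": -1,"dz": 0,"wx": 0,"wy": 0,"wz": 0,"gripper": 255},
    {"dx": 0,"dy": -1,"dz": 0,"wx": 0,"wy": 0,"wz": 0,"gripper": 255},
    {"dx": 0,"dy": -1,"dz": 0,"wx": 0,"wy": 0,"wz": 0,"gripper": 255},
    {"dx": 0.5,"dy": -0.75,"dz": 0,"wx": 0,"wy": 0,"wz": 0,"gripper": 255},
    {"dx": 1,"dy": 0,"dz": 0,"wx": 0,"wy": 0,"wz": 0,"gripper": 255},
    {"dx": 1,"dy": 0,"dz": 0,"wx": 0,"wy": 0,"wz": 0,"gripper": 255},
    {"dx": 1,"dy": 0,"dz": 0,"wx": 0,"wy": 0,"wz": 0,"gripper": 255},
    {"dx": 1,"dy": 0,"dz": 0,"wx": 0,"wy": 0,"wz": 0,"gripper": 255},
    {"dx": 1,"dy": 0,"dz": 0,"wx": 0,"wy": 0,"wz": 0,"gripper": 255},
    {"dx": 1,"dy": 0,"dz": 0,"wx": 0,"wy": 0,"wz": 0,"gripper": 255},
    {"dx": 1,"dy": 0,"dz": 0,"wx": 0,"wy": 0,"wz": 0,"gripper": 255},
    {"dx": 0.4,"dy": 0.5,"dz": 0,"wx": 0,"wy": 0,"wz": 0,"gripper": 255},
    {"dx": 0,"dy": 1,"dz": 0,"wx": 0,"wy": 0,"wz": 0,"gripper": 255},
    {"dx": 0,"dy": 0.75,"dz": 0,"wx": 0,"wy": 0,"wz": 0,"gripper": 255},
    {"dx": 0,"dy": 0.5,"dz": 0,"wx": 0,"wy": 0,"wz": 0,"gripper": 255},
    {"dx": 0,"dy": 0.5,"dz": 0,"wx": 0,"wy": 0,"wz": 0,"gripper": 255},
    {"dx": 0,"dy": 0.5,"dz": 0,"wx": 0,"wy": 0,"wz": 0,"gripper": 255},
    {"dx": 0,"dy": 0.5,"dz": 0,"wx": 0,"wy": 0,"wz": 0,"gripper": 255},
    {"dx": 0,"dy": 0.5,"dz": 0,"wx": 0,"wy": 0,"wz": 0,"gripper": 255},
    {"dx": 0,"dy": 0,"dz": 0,"wx": 0,"wy": 0,"wz": 0,"gripper": 255}
  ]
}}

```text
time: 12.58
tool_pos: [0.5439, 0.3586, 0.1184]
ee_rot: [-3.135, -0.006, 1.344]
wrist_force: [-5.8, 7.0, 1.3]
width: 0.0006
finger_force: 3.6
```

Run:
```python
from st import *
st(); snap('top','top4.png',(245,115,445,265),3)
```

```text
t 12.58 frame xy -0.0940 0.0830 tipz 0.0214 rpy [-3.1348 -0.0063  1.3438] F fr -7.2 5.5 1.3 w 0.0005571179498852015
```

View pics/top4.png

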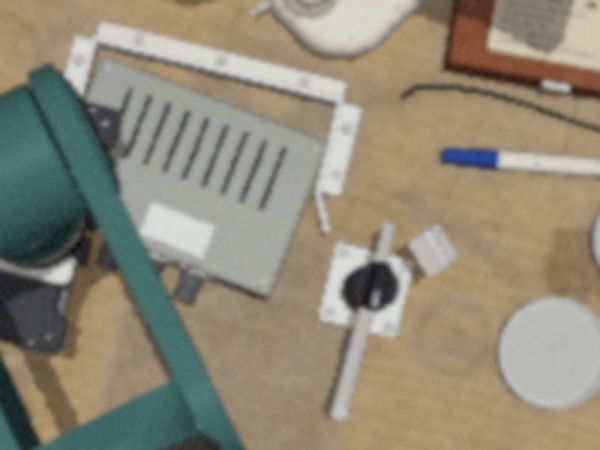

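Unit corners in the 3x crop are now far-left (103,60), far-right (324,141) and near-right (270,298). The unit is well inside the rails.

```bash
python3 -c "
from uf import *
uf([[103,60],[324,141],[270,298]],[0,1,2])"
```

```text
unit -0.028881666781887038 0.002746749315141906 -0.10278491212525737 res 1.4178720143124792
pad 1 -0.0855355010153766 0.08700434877444461
pad -1 -0.10154172892926044 -0.06817232688259094
```

Call:
{"name": "carry_out", "arguments": {
  "deltas": [
    {"dx": 0,"dy": -1,"dz": 0,"wx": 0,"wy": 0,"wz": 0,"gripper": 255},
    {"dx": 0,"dy": -1,"dz": 0,"wx": 0,"wy": 0,"wz": 0,"gripper": 255},
    {"dx": 0,"dy": -1,"dz": 0,"wx": 0,"wy": 0,"wz": 0,"gripper": 255},
    {"dx": -0.5,"dy": -0.6,"dz": 0,"wx": 0,"wy": 0,"wz": 0,"gripper": 255},
    {"dx": -1,"dy": 0,"dz": 0,"wx": 0,"wy": 0,"wz": 0,"gripper": 255},
    {"dx": -1,"dy": 0,"dz": 0,"wx": 0,"wy": 0,"wz": 0,"gripper": 255},
    {"dx": -1,"dy": 0,"dz": 0,"wx": 0,"wy": 0,"wz": 0,"gripper": 255},
    {"dx": -1,"dy": 0,"dz": 0,"wx": 0,"wy": 0,"wz": 0,"gripper": 255},
    {"dx": -1,"dy": 0,"dz": 0,"wx": 0,"wy": 0,"wz": 0,"gripper": 255},
    {"dx": -1,"dy": 0,"dz": 0,"wx": 0,"wy": 0,"wz": 0,"gripper": 255},
    {"dx": -1,"dy": 0,"dz": 0,"wx": 0,"wy": 0,"wz": 0,"gripper": 255},
    {"dx": -0.35,"dy": 0.5,"dz": 0,"wx": 0,"wy": 0,"wz": 0,"gripper": 255},
    {"dx": 0,"dy": 1,"dz": 0,"wx": 0,"wy": 0,"wz": 0,"gripper": 255},
    {"dx": 0,"dy": 0.5,"dz": 0,"wx": 0,"wy": 0,"wz": 0,"gripper": 255},
    {"dx": 0,"dy": 0.5,"dz": 0,"wx": 0,"wy": 0,"wz": 0,"gripper": 255},
    {"dx": 0,"dy": 0.5,"dz": 0,"wx": 0,"wy": 0,"wz": 0,"gripper": 255},
    {"dx": 0,"dy": 0.5,"dz": 0,"wx": 0,"wy": 0,"wz": 0,"gripper": 255},
    {"dx": 0,"dy": 0.5,"dz": 0,"wx": 0,"wy": 0,"wz": 0,"gripper": 255},
    {"dx": 0,"dy": 0.2,"dz": 0,"wx": 0,"wy": 0,"wz": 0,"gripper": 255},
    {"dx": 0,"dy": 0,"dz": 0,"wx": 0,"wy": 0,"wz": 0,"gripper": 255}
  ]
}}

```text
time: 14.3
tool_pos: [0.517, 0.1978, 0.1164]
ee_rot: [-3.126, 0.009, 1.343]
wrist_force: [-14.7, -5.7, 4.8]
width: 0.0005
finger_force: 6.4
```

```bash
python3 st.py
```

```text
t 14.30 frame xy -0.0838 -0.0797 tipz 0.0194 rpy [-3.126   0.0091  1.3428] F fr -13.1 -8.9 4.8 w 0.0005380001631671332
```

Call:
{"name": "carry_out", "arguments": {
  "deltas": [
    {"dx": 0,"dy": -1,"dz": 0,"wx": 0,"wy": 0,"wz": 0,"gripper": 255},
    {"dx": 0,"dy": -1,"dz": 0,"wx": 0,"wy": 0,"wz": 0,"gripper": 255},
    {"dx": 0,"dy": -1,"dz": 0,"wx": 0,"wy": 0,"wz": 0,"gripper": 255},
    {"dx": 0.5,"dy": -0.8,"dz": 0,"wx": 0,"wy": 0,"wz": 0,"gripper": 255},
    {"dx": 1,"dy": 0,"dz": 0,"wx": 0,"wy": 0,"wz": 0,"gripper": 255},
    {"dx": 1,"dy": 0,"dz": 0,"wx": 0,"wy": 0,"wz": 0,"gripper": 255},
    {"dx": 1,"dy": 0,"dz": 0,"wx": 0,"wy": 0,"wz": 0,"gripper": 255},
    {"dx": 1,"dy": 0,"dz": 0,"wx": 0,"wy": 0,"wz": 0,"gripper": 255},
    {"dx": 1,"dy": 0,"dz": 0,"wx": 0,"wy": 0,"wz": 0,"gripper": 255},
    {"dx": 1,"dy": 0,"dz": 0,"wx": 0,"wy": 0,"wz": 0,"gripper": 255},
    {"dx": 1,"dy": 0,"dz": 0,"wx": 0,"wy": 0,"wz": 0,"gripper": 255},
    {"dx": 0.3,"dy": 0.5,"dz": 0,"wx": 0,"wy": 0,"wz": 0,"gripper": 255},
    {"dx": 0,"dy": 1,"dz": 0,"wx": 0,"wy": 0,"wz": 0,"gripper": 255},
    {"dx": 0,"dy": 0.5,"dz": 0,"wx": 0,"wy": 0,"wz": 0,"gripper": 255},
    {"dx": 0,"dy": 0.5,"dz": 0,"wx": 0,"wy": 0,"wz": 0,"gripper": 255},
    {"dx": 0,"dy": 0.5,"dz": 0,"wx": 0,"wy": 0,"wz": 0,"gripper": 255},
    {"dx": 0,"dy": 0.5,"dz": 0,"wx": 0,"wy": 0,"wz": 0,"gripper": 255},
    {"dx": 0,"dy": 0.5,"dz": 0,"wx": 0,"wy": 0,"wz": 0,"gripper": 255},
    {"dx": 0,"dy": 0.3,"dz": 0,"wx": 0,"wy": 0,"wz": 0,"gripper": 255},
    {"dx": 0,"dy": 0,"dz": 0,"wx": 0,"wy": 0,"wz": 0,"gripper": 255}
  ]
}}

```text
time: 15.97
tool_pos: [0.561, 0.3513, 0.1184]
ee_rot: [-3.124, -0.0, 1.343]
wrist_force: [-17.4, 5.1, 7.6]
width: 0.0004
finger_force: 9.3
```

```bash
python3 st.py
```

```text
t 15.97 frame xy -0.0757 0.0797 tipz 0.0214 rpy [-3.124  -0.0002  1.3433] F fr -18.1 1.0 7.6 w 0.00041198320252669945
```

Call:
{"name": "carry_out", "arguments": {
  "deltas": [
    {"dx": 0,"dy": -1,"dz": 0,"wx": 0,"wy": 0,"wz": 0,"gripper": 255},
    {"dx": 0,"dy": -1,"dz": 0,"wx": 0,"wy": 0,"wz": 0,"gripper": 255},
    {"dx": 0,"dy": -1,"dz": 0,"wx": 0,"wy": 0,"wz": 0,"gripper": 255},
    {"dx": -0.5,"dy": -0.7,"dz": 0,"wx": 0,"wy": 0,"wz": 0,"gripper": 255},
    {"dx": -1,"dy": 0,"dz": 0,"wx": 0,"wy": 0,"wz": 0,"gripper": 255},
    {"dx": -1,"dy": 0,"dz": 0,"wx": 0,"wy": 0,"wz": 0,"gripper": 255},
    {"dx": -1,"dy": 0,"dz": 0,"wx": 0,"wy": 0,"wz": 0,"gripper": 255},
    {"dx": -1,"dy": 0,"dz": 0,"wx": 0,"wy": 0,"wz": 0,"gripper": 255},
    {"dx": -1,"dy": 0,"dz": 0,"wx": 0,"wy": 0,"wz": 0,"gripper": 255},
    {"dx": -1,"dy": 0,"dz": 0,"wx": 0,"wy": 0,"wz": 0,"gripper": 255},
    {"dx": -1,"dy": 0,"dz": 0,"wx": 0,"wy": 0,"wz": 0,"gripper": 255},
    {"dx": -0.25,"dy": 0.5,"dz": 0,"wx": 0,"wy": 0,"wz": 0,"gripper": 255},
    {"dx": 0,"dy": 1,"dz": 0,"wx": 0,"wy": 0,"wz": 0,"gripper": 255},
    {"dx": 0,"dy": 0.5,"dz": 0,"wx": 0,"wy": 0,"wz": 0,"gripper": 255},
    {"dx": 0,"dy": 0.5,"dz": 0,"wx": 0,"wy": 0,"wz": 0,"gripper": 255},
    {"dx": 0,"dy": 0.5,"dz": 0,"wx": 0,"wy": 0,"wz": 0,"gripper": 255},
    {"dx": 0,"dy": 0.5,"dz": 0,"wx": 0,"wy": 0,"wz": 0,"gripper": 255},
    {"dx": 0,"dy": 0.4,"dz": 0,"wx": 0,"wy": 0,"wz": 0,"gripper": 255},
    {"dx": 0,"dy": 0,"dz": 0,"wx": 0,"wy": 0,"wz": 0,"gripper": 255}
  ]
}}

```text
time: 17.55
tool_pos: [0.5272, 0.1987, 0.1182]
ee_rot: [-3.114, 0.005, 1.344]
wrist_force: [-29.4, 2.7, 20.4]
width: 0.0002
finger_force: 14.7
```

```bash
python3 st.py
```

```text
t 17.55 frame xy -0.0741 -0.0765 tipz 0.0212 rpy [-3.1145  0.0047  1.3436] F fr -29.3 -4.0 20.4 w 0.00019033037565869128
```

Call:
{"name": "carry_out", "arguments": {
  "deltas": [
    {"dx": 0,"dy": -1,"dz": 0,"wx": 0,"wy": 0,"wz": 0,"gripper": 255},
    {"dx": 0,"dy": -1,"dz": 0,"wx": 0,"wy": 0,"wz": 0,"gripper": 255},
    {"dx": 0,"dy": -1,"dz": 0,"wx": 0,"wy": 0,"wz": 0,"gripper": 255},
    {"dx": 0.5,"dy": -0.8,"dz": 0,"wx": 0,"wy": 0,"wz": 0,"gripper": 255},
    {"dx": 1,"dy": 0,"dz": 0,"wx": 0,"wy": 0,"wz": 0,"gripper": 255},
    {"dx": 1,"dy": 0,"dz": 0,"wx": 0,"wy": 0,"wz": 0,"gripper": 255},
    {"dx": 1,"dy": 0,"dz": 0,"wx": 0,"wy": 0,"wz": 0,"gripper": 255},
    {"dx": 1,"dy": 0,"dz": 0,"wx": 0,"wy": 0,"wz": 0,"gripper": 255},
    {"dx": 1,"dy": 0,"dz": 0,"wx": 0,"wy": 0,"wz": 0,"gripper": 255},
    {"dx": 1,"dy": 0,"dz": 0,"wx": 0,"wy": 0,"wz": 0,"gripper": 255},
    {"dx": 1,"dy": 0,"dz": 0,"wx": 0,"wy": 0,"wz": 0,"gripper": 255},
    {"dx": 0.2,"dy": 0.5,"dz": 0,"wx": 0,"wy": 0,"wz": 0,"gripper": 255},
    {"dx": 0,"dy": 1,"dz": 0,"wx": 0,"wy": 0,"wz": 0,"gripper": 255},
    {"dx": 0,"dy": 0.5,"dz": 0,"wx": 0,"wy": 0,"wz": 0,"gripper": 255},
    {"dx": 0,"dy": 0.5,"dz": 0,"wx": 0,"wy": 0,"wz": 0,"gripper": 255},
    {"dx": 0,"dy": 0.5,"dz": 0,"wx": 0,"wy": 0,"wz": 0,"gripper": 255},
    {"dx": 0,"dy": 0.5,"dz": 0,"wx": 0,"wy": 0,"wz": 0,"gripper": 255},
    {"dx": 0,"dy": 0.4,"dz": 0,"wx": 0,"wy": 0,"wz": 0,"gripper": 255},
    {"dx": 0,"dy": 0,"dz": 0,"wx": 0,"wy": 0,"wz": 0,"gripper": 255}
  ]
}}

```text
time: 19.13
tool_pos: [0.5619, 0.349, 0.1186]
ee_rot: [-3.111, 0.005, 1.345]
wrist_force: [-32.8, 3.4, 15.9]
width: 0.0004
finger_force: 16.3
```

```bash
python3 st.py
```

```text
t 19.13 frame xy -0.0743 0.0777 tipz 0.0216 rpy [-3.1114  0.0046  1.3447] F fr -32.7 -4.1 15.9 w 0.00036932983193678834
```

Call:
{"name": "carry_out", "arguments": {
  "deltas": [
    {"dx": 0,"dy": -1,"dz": 0,"wx": 0,"wy": 0,"wz": 0,"gripper": 255},
    {"dx": 0,"dy": -1,"dz": 0,"wx": 0,"wy": 0,"wz": 0,"gripper": 255},
    {"dx": 0,"dy": 0,"dz": -1,"wx": 0,"wy": 0,"wz": 0,"gripper": 255},
    {"dx": 0,"dy": 0,"dz": -1,"wx": 0,"wy": 0,"wz": 0,"gripper": 255},
    {"dx": 0,"dy": 0,"dz": -1,"wx": 0,"wy": 0,"wz": 0,"gripper": 255},
    {"dx": 0,"dy": 0,"dz": -1,"wx": 0,"wy": 0,"wz": 0,"gripper": 255},
    {"dx": -1,"dy": 0,"dz": -1,"wx": 0,"wy": 0,"wz": 0,"gripper": 255},
    {"dx": -1,"dy": 0,"dz": -1,"wx": 0,"wy": 0,"wz": 0,"gripper": 255},
    {"dx": -1,"dy": 0,"dz": 0,"wx": 0,"wy": 0,"wz": 0,"gripper": 120},
    {"dx": -1,"dy": 0,"dz": 0,"wx": 0,"wy": 0,"wz": 0,"gripper": 120},
    {"dx": -1,"dy": 0,"dz": 0,"wx": 0,"wy": 0,"wz": 0,"gripper": 120},
    {"dx": -1,"dy": 0,"dz": 0,"wx": 0,"wy": 0,"wz": 0,"gripper": 120},
    {"dx": -1,"dy": 0,"dz": 0,"wx": 0,"wy": 0,"wz": 0,"gripper": 120},
    {"dx": -1,"dy": 0,"dz": 0,"wx": 0,"wy": 0,"wz": 0,"gripper": 120},
    {"dx": -1,"dy": 0,"dz": 0,"wx": 0,"wy": 0,"wz": 0,"gripper": 120},
    {"dx": -1,"dy": 0,"dz": 0,"wx": 0,"wy": 0,"wz": 0,"gripper": 120},
    {"dx": -1,"dy": 0.95,"dz": 0,"wx": 0,"wy": 0,"wz": 0,"gripper": 120},
    {"dx": -0.9,"dy": 1,"dz": 0,"wx": 0,"wy": 0,"wz": 0,"gripper": 120}
  ]
}}

```text
time: 20.63
tool_pos: [0.5169, 0.1137, 0.2393]
ee_rot: [3.141, -0.0, 1.343]
wrist_force: [0.5, 0.4, -0.0]
width: 0.0498
finger_force: 0.0
```

Call:
{"name": "carry_out", "arguments": {
  "deltas": [
    {"dx": 0,"dy": 0,"dz": 0,"wx": 0,"wy": 0,"wz": -1,"gripper": 120},
    {"dx": 0,"dy": 0,"dz": 0,"wx": 0,"wy": 0,"wz": -1,"gripper": 120},
    {"dx": 0,"dy": 0,"dz": 0,"wx": 0,"wy": 0,"wz": -1,"gripper": 120},
    {"dx": 0,"dy": 0,"dz": 0,"wx": 0,"wy": 0,"wz": -1,"gripper": 120},
    {"dx": 0,"dy": 0,"dz": 0,"wx": 0,"wy": 0,"wz": -1,"gripper": 120},
    {"dx": 0,"dy": 0,"dz": 0,"wx": 0,"wy": 0,"wz": -1,"gripper": 120},
    {"dx": 0,"dy": 0,"dz": 0,"wx": 0,"wy": 0,"wz": -1,"gripper": 120},
    {"dx": 0,"dy": 0,"dz": 0,"wx": 0,"wy": 0,"wz": -1,"gripper": 120},
    {"dx": 0,"dy": 0,"dz": 0,"wx": 0,"wy": 0,"wz": -1,"gripper": 120},
    {"dx": 0,"dy": 0,"dz": 0,"wx": 0,"wy": 0,"wz": -1,"gripper": 120},
    {"dx": 0,"dy": 0,"dz": 0,"wx": 0,"wy": 0,"wz": -1,"gripper": 120},
    {"dx": 0,"dy": 0,"dz": 0,"wx": 0,"wy": 0,"wz": -1,"gripper": 120},
    {"dx": 0,"dy": 0,"dz": 0,"wx": 0,"wy": 0,"wz": -1,"gripper": 120},
    {"dx": 0,"dy": 0,"dz": 0,"wx": 0,"wy": 0,"wz": 0,"gripper": 120}
  ]
}}

```text
time: 21.8
tool_pos: [0.5173, 0.1145, 0.2388]
ee_rot: [-3.142, 0.0, 2.904]
wrist_force: [0.7, -0.2, 0.3]
width: 0.0499
finger_force: 0.0
```

Run:
```python
from st import *
st(); a=eyes.snapshot('top'); b=eyes.snapshot('wrist'); np.save('c_w2.npy',eyes.get_calibration('wrist'),allow_pickle=True)
a=cv2.resize(a[115:265,245:445],None,fx=2,fy=2,interpolation=cv2.INTER_CUBIC)  # 400x300
b=b[:,:]; b=cv2.resize(b,(480,300))
v=np.zeros((600,640,3),np.uint8); v[:300,:400]=a; v[300:,:480]=b
cv2.imwrite('pics/both1.png',v[...,::-1])
```

```text
t 21.80 frame xy -0.0647 -0.1607 tipz 0.1418 rpy [-3.1416  0.0001  2.9038] F fr 0.7 -0.1 0.3 w 0.04993026927072745
```

View pics/both1.png

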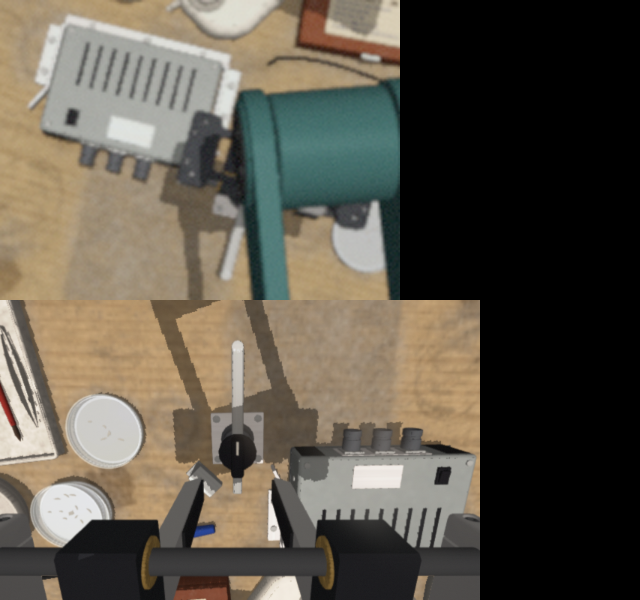

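The top panel shows the unit in the frame, up against the stop. In the wrist panel the knob is at about (237,450) and the tongue is vertical in the picture, so the keeper is aligned with the tool. I'll enlarge the knob to place it exactly.

Run:
```python
from st import *
st(); b=eyes.snapshot('wrist'); c=eyes.get_calibration('wrist'); np.save('c_w2.npy',c,allow_pickle=True)
b=b[130:280,220:420]; C,S=np.cos(A),np.sin(A)
for p in([-.075,-.16],[-.065,-.16]):
    w=F+np.array([[C,-S],[S,C]])@p; print(w,w2pix(c,[[*w,.096],[*w,.072],[*w,.004]]))
cv2.imwrite('pics/knob.png',cv2.resize(b,None,fx=4,fy=4,interpolation=cv2.INTER_CUBIC)[...,::-1])
```

```text
t 21.90 frame xy -0.0648 -0.1606 tipz 0.1418 rpy [3.1416 0.0001 2.8989] F fr 0.2 0.3 -0.2 w 0.04980564775611465
[0.5075 0.1176] [[316.581  210.1375]
 [316.5613 200.9666]
 [316.5209 182.1459]]
[0.5172 0.1153] [[316.7906 224.3854]
 [316.7524 214.0344]
 [316.6737 192.725 ]]
```

View pics/knob.png

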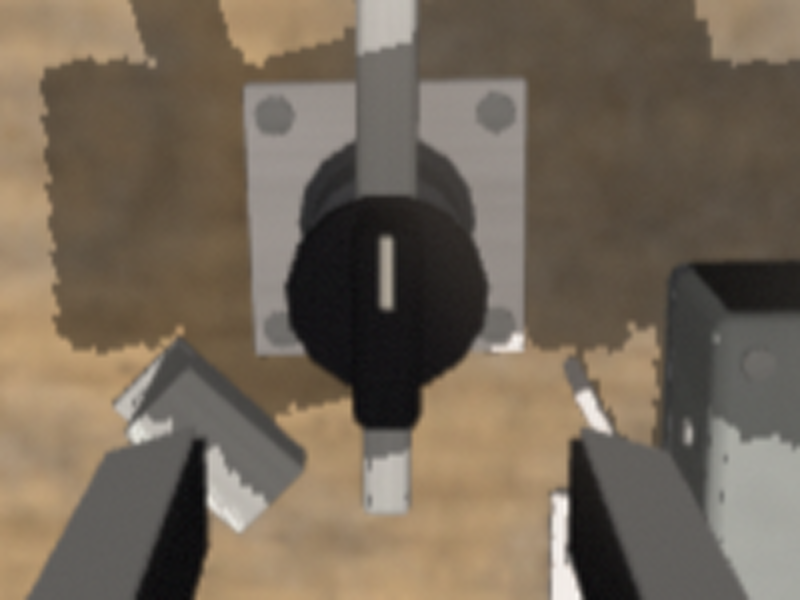

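Call:
{"name": "carry_out", "arguments": {
  "deltas": [
    {"dx": 0.46,"dy": 0.03,"dz": 0,"wx": 0,"wy": 0,"wz": -0.05,"gripper": 120},
    {"dx": 0,"dy": 0,"dz": 1,"wx": 0,"wy": 0,"wz": 0,"gripper": 120},
    {"dx": 0,"dy": 0,"dz": 1,"wx": 0,"wy": 0,"wz": 0,"gripper": 120},
    {"dx": 0,"dy": 0,"dz": 0.9,"wx": 0,"wy": 0,"wz": 0,"gripper": 120},
    {"dx": 0,"dy": 0,"dz": 0.4,"wx": 0,"wy": 0,"wz": 0,"gripper": 120},
    {"dx": 0,"dy": 0,"dz": 0,"wx": 0,"wy": 0,"wz": 0,"gripper": 255},
    {"dx": 0,"dy": 0,"dz": 0,"wx": 0,"wy": 0,"wz": 0,"gripper": 255},
    {"dx": 0,"dy": 0,"dz": 0,"wx": 0,"wy": 0,"wz": 0,"gripper": 255},
    {"dx": 0,"dy": 0,"dz": 0,"wx": 0,"wy": 0,"wz": 0,"gripper": 255}
  ]
}}

```text
time: 22.7
tool_pos: [0.5092, 0.1178, 0.1743]
ee_rot: [3.141, 0.003, 2.908]
wrist_force: [-0.4, -0.1, -0.0]
width: 0.0265
finger_force: 0.0
```

```bash
python3 st.py
```

```text
t 22.70 frame xy -0.0734 -0.1594 tipz 0.0773 rpy [3.1407 0.0027 2.9083] F fr -0.4 -0.2 -0.0 w 0.026453886754212026
```

Call:
{"name": "carry_out", "arguments": {
  "deltas": [
    {"dx": 0,"dy": 0,"dz": 0.1,"wx": 0,"wy": 0,"wz": 0,"gripper": 255},
    {"dx": 0,"dy": 0,"dz": 0,"wx": 0,"wy": 0,"wz": 0,"gripper": 255},
    {"dx": 0,"dy": 0,"dz": 0,"wx": 0,"wy": 0,"wz": 0,"gripper": 255},
    {"dx": 0,"dy": 0,"dz": 0,"wx": 0,"wy": 0,"wz": 0,"gripper": 255},
    {"dx": 0,"dy": 0,"dz": 0,"wx": 0,"wy": 0,"wz": 0,"gripper": 255}
  ]
}}

```text
time: 23.12
tool_pos: [0.5087, 0.1171, 0.1712]
ee_rot: [-3.141, 0.001, 2.908]
wrist_force: [-1.2, -3.1, 2.7]
width: 0.0114
finger_force: 30.0
```

Call:
{"name": "carry_out", "arguments": {
  "deltas": [
    {"dx": 0,"dy": 0,"dz": 0.3,"wx": 0,"wy": 0,"wz": 0,"gripper": 255},
    {"dx": 0,"dy": 0,"dz": 0.3,"wx": 0,"wy": 0,"wz": 0,"gripper": 255},
    {"dx": 0,"dy": 0,"dz": 0,"wx": 0,"wy": 0,"wz": 0,"gripper": 255},
    {"dx": 0,"dy": 0,"dz": 0,"wx": 0,"wy": 0,"wz": 0,"gripper": 255}
  ]
}}

```text
time: 23.45
tool_pos: [0.509, 0.1171, 0.1606]
ee_rot: [-3.141, 0.002, 2.908]
wrist_force: [-2.3, -3.6, 9.3]
width: 0.0124
finger_force: 30.0
```

```bash
python3 st.py
```

```text
t 23.45 frame xy -0.0734 -0.1601 tipz 0.0636 rpy [-3.1407  0.0023  2.9081] F fr -1.4 -4.0 9.3 w 0.012384390413087256
```

Call:
{"name": "carry_out", "arguments": {
  "deltas": [
    {"dx": 0,"dy": 0,"dz": 0.1,"wx": 0,"wy": 0,"wz": 0,"gripper": 255},
    {"dx": 0,"dy": 0,"dz": 0,"wx": 0,"wy": 0,"wz": 0.8,"gripper": 255},
    {"dx": 0,"dy": 0,"dz": 0,"wx": 0,"wy": 0,"wz": 0.8,"gripper": 255},
    {"dx": 0,"dy": 0,"dz": 0,"wx": 0,"wy": 0,"wz": 0.8,"gripper": 255},
    {"dx": 0,"dy": 0,"dz": 0,"wx": 0,"wy": 0,"wz": 0.8,"gripper": 255},
    {"dx": 0,"dy": 0,"dz": 0,"wx": 0,"wy": 0,"wz": 0.8,"gripper": 255},
    {"dx": 0,"dy": 0,"dz": 0,"wx": 0,"wy": 0,"wz": 0.8,"gripper": 255},
    {"dx": 0,"dy": 0,"dz": 0,"wx": 0,"wy": 0,"wz": 0,"gripper": 255}
  ]
}}

```text
time: 24.12
tool_pos: [0.5091, 0.1171, 0.1605]
ee_rot: [3.141, 0.003, 2.329]
wrist_force: [-6.5, -4.2, 16.1]
width: 0.0116
finger_force: 30.0
```

```bash
python3 -c "
from st import *
st(); print(robot.get_obs()['wrist_torque'])"
```

```text
t 24.12 frame xy -0.0733 -0.1601 tipz 0.0635 rpy [3.1405 0.0033 2.3291] F fr -5.4 -5.6 16.1 w 0.011587605545260098
[-0.9579  1.0839 -0.0145]
```

Call:
{"name": "carry_out", "arguments": {
  "deltas": [
    {"dx": 0,"dy": 0,"dz": 0,"wx": 0,"wy": 0,"wz": 0.8,"gripper": 255},
    {"dx": 0,"dy": 0,"dz": 0,"wx": 0,"wy": 0,"wz": 0.8,"gripper": 255},
    {"dx": 0,"dy": 0,"dz": 0,"wx": 0,"wy": 0,"wz": 0.8,"gripper": 255},
    {"dx": 0,"dy": 0,"dz": 0,"wx": 0,"wy": 0,"wz": 0.8,"gripper": 255},
    {"dx": 0,"dy": 0,"dz": 0,"wx": 0,"wy": 0,"wz": 0.8,"gripper": 255},
    {"dx": 0,"dy": 0,"dz": 0,"wx": 0,"wy": 0,"wz": 0.8,"gripper": 255},
    {"dx": 0,"dy": 0,"dz": 0,"wx": 0,"wy": 0,"wz": 0.8,"gripper": 255},
    {"dx": 0,"dy": 0,"dz": 0,"wx": 0,"wy": 0,"wz": 0.8,"gripper": 255},
    {"dx": 0,"dy": 0,"dz": 0,"wx": 0,"wy": 0,"wz": 0.8,"gripper": 255},
    {"dx": 0,"dy": 0,"dz": 0,"wx": 0,"wy": 0,"wz": 0.8,"gripper": 255},
    {"dx": 0,"dy": 0,"dz": 0,"wx": 0,"wy": 0,"wz": 0.4,"gripper": 255},
    {"dx": 0,"dy": 0,"dz": 0,"wx": 0,"wy": 0,"wz": 0,"gripper": 255}
  ]
}}

```text
time: 25.12
tool_pos: [0.5091, 0.1172, 0.1605]
ee_rot: [3.138, 0.001, 1.324]
wrist_force: [-5.8, -4.8, 15.9]
width: 0.0119
finger_force: 30.1
```

```bash
python3 -c "
from st import *
st(); print(robot.get_obs()['wrist_torque'])"
```

```text
t 25.12 frame xy -0.0733 -0.1600 tipz 0.0635 rpy [3.1382 0.0007 1.3237] F fr -4.5 -6.0 15.9 w 0.011894483775947977
[-0.9189  1.167   0.3343]
```

Call:
{"name": "carry_out", "arguments": {
  "deltas": [
    {"dx": 0,"dy": 0,"dz": -0.3,"wx": 0,"wy": 0,"wz": 0,"gripper": 255},
    {"dx": 0,"dy": 0,"dz": -0.25,"wx": 0,"wy": 0,"wz": 0,"gripper": 255},
    {"dx": 0,"dy": 0,"dz": 0,"wx": 0,"wy": 0,"wz": 0,"gripper": 120},
    {"dx": 0,"dy": 0,"dz": 0,"wx": 0,"wy": 0,"wz": 0,"gripper": 120},
    {"dx": 0,"dy": 0,"dz": 0,"wx": 0,"wy": 0,"wz": 0,"gripper": 120},
    {"dx": 0,"dy": 0,"dz": 0,"wx": 0,"wy": 0,"wz": 0,"gripper": 120},
    {"dx": 0,"dy": 0,"dz": -0.5,"wx": 0,"wy": 0,"wz": 0,"gripper": 120},
    {"dx": 0,"dy": 0,"dz": -1,"wx": 0,"wy": 0,"wz": 0,"gripper": 120},
    {"dx": 0,"dy": 0,"dz": -1,"wx": 0,"wy": 0,"wz": 0,"gripper": 120},
    {"dx": 0,"dy": 0,"dz": -1,"wx": 0,"wy": 0,"wz": 0,"gripper": 120},
    {"dx": 0,"dy": 0,"dz": -1,"wx": 0,"wy": 0,"wz": 0,"gripper": 120},
    {"dx": 0,"dy": -1,"dz": -1,"wx": 0,"wy": 0,"wz": 0,"gripper": 120},
    {"dx": -1,"dy": -1,"dz": -1,"wx": 0,"wy": 0,"wz": 0,"gripper": 120},
    {"dx": -1,"dy": -1,"dz": 0,"wx": 0,"wy": 0,"wz": 0,"gripper": 120},
    {"dx": -1,"dy": -1,"dz": 0,"wx": 0,"wy": 0,"wz": 0,"gripper": 120},
    {"dx": -1,"dy": 0,"dz": 0,"wx": 0,"wy": 0,"wz": 0,"gripper": 120},
    {"dx": -1,"dy": 0,"dz": 0,"wx": 0,"wy": 0,"wz": 0,"gripper": 120},
    {"dx": -1,"dy": 0,"dz": 0,"wx": 0,"wy": 0,"wz": 0,"gripper": 120},
    {"dx": -1,"dy": 0,"dz": 0,"wx": 0,"wy": 0,"wz": 0,"gripper": 120},
    {"dx": 0,"dy": 0,"dz": 0,"wx": 0,"wy": 0,"wz": 0,"gripper": 120}
  ]
}}

```text
time: 26.78
tool_pos: [0.3957, -0.0005, 0.2971]
ee_rot: [-3.14, 0.002, 1.321]
wrist_force: [0.1, -0.3, 0.5]
width: 0.0498
finger_force: 0.0
```

Run:
```python
from st import *
st(); a=eyes.snapshot('top'); b=eyes.snapshot('scene')
v=np.zeros((600,600,3),np.uint8); v[:300,:400]=cv2.resize(a[115:265,245:445],(400,300),interpolation=cv2.INTER_CUBIC)
v[300:,:600]=cv2.resize(b[160:280,200:440],(600,300),interpolation=cv2.INTER_CUBIC)
cv2.imwrite('pics/end.png',v[...,::-1])
```

```text
t 26.78 frame xy -0.1573 -0.3003 tipz 0.2001 rpy [-3.1399  0.0015  1.3208] F fr 0.2 -0.3 0.5 w 0.04981656610994682
```

View pics/end.png

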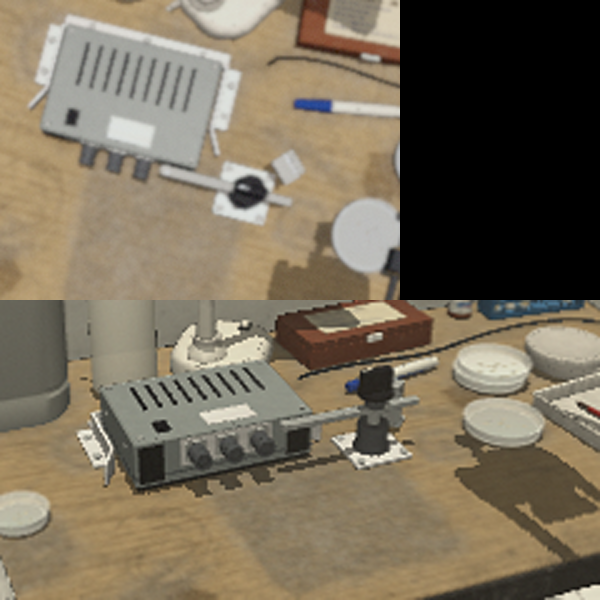

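The unit sits square in the frame. The tongue lies closed behind its near side, the knob is up and the arm is clear. I'll run one numeric check on the corners and hand the job in if it passes.

```bash
python3 -c "
from uf import *
uf([[67,20],[225,64],[198,167],[42,130]],[0,1,2,3],2)
c=eyes.get_calibration('top')
t=pix2w(c,(np.array([[163,171],[248,192]])+.5)/2-.5+[245,115],[.05,.085]);d=t[0]-t[1];print('tongue ang in frame',np.arctan2(d[1],d[0])-A)
print(robot.close_job())"
```

```text
unit 0.000624932530612541 -0.002233367603695462 0.0034358068314937484 res 1.3552265166819666
pad 1 -0.06464267622037699 0.07554284500612346
pad -1 -0.06410669140919485 -0.08045623422283282
tongue ang in frame 1.5537718459769554
the job is handed in; nothing more can be done
None
```

The power unit is square and home against the back stop (measured within about 3 mm and 0.01 rad), the keeper is turned the full quarter with its knob back up, and the job was handed in at about 27 s; no verdict came back.

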